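# Find the unlatched heater lid and hold it open

### The arm

A 6-joint arm with a two-finger parallel gripper is mounted at the origin on the work surface. World frame = base frame: x ahead of the robot, y to its left, z up, the work surface at z = 0. Lengths are in m, angles in rad, forces in N, time in s.
With the tool pointing down it reaches from about 0.3 to 0.875 m from the base axis. Payload 6.4 kg.
Tool frame: the origin (TCP) lies between the finger pads; the fingertips stand 14 mm ahead of it and the grasp point (between the pads) lies 5 mm behind it; z points along the fingers, y is the line along which they close (so a half turn about z gives the same grasp; the last joint's range is limited). The gripper opens to 88 mm and grips with 3 to 60 N. Pads are 18 mm wide; open, the fingers measure 123 mm over their backs; the gripper's body (75 mm by 187 mm) begins 45 mm behind the grasp point.
Start: joints at [-1.329, 0.181, 1.607, -0, 1.354, -0.206], TCP at [0.249, -0.518, 0.253] pointing down, gripper open.
Joint ranges: [-2.99, 2.99], [-0.89, 2.07], [0.3, 2.58], [-1.14, 4.28], [0, 2.63], [-3.12, 3.12]. Speed limits (rad/s): [2.57, 2.57, 3.01, 3.14, 3.14, 3.14].

### API

Orientations are given as a rotation vector (axis times angle).
In Python, from rig import bot gives the robot as it stands.
- The arm moves only by the tool drive_tool, never from a script. Its argument "steps" is one flat list of numbers, 5 for each row, row after row: the shift along the tool's x, y, z in units of 25 mm (1.0 is 25 mm), then the turn about the tool's z in units of 8 degrees (1.0 is 8 degrees), then the finger opening in mm, from 0 to 88.1. A call has 1 to 20 rows; each row shifts and turns the commanded pose from where the row before left it, along the tool's axes as they then stand; what a row does not reach is not made up. A row lasts 1/10 s, in which the tool goes at most 50 mm and 8.59 degrees, less where a joint would pass 70% of its speed; a pose out of reach is approached as far as the arm can. A call is refused whole if a number of a shift passes 1 or a number of a turn 1, either way. A call with a gripper value outside its range is refused whole. The fingers move at their own pace and stop on an object; "grip_force" is the grip in N (left out, the last holds). Time passes only in rows, so rows that do not move let the fingers close. It gives the time, the measured TCP pose, the force, the opening and the grip force at its end, in the units of the state.
- bot.observe(): the state, without advancing time (a new reading comes with each control period).
- bot.camera(name): name is "scene" or "top" or "wrist"; returns a dict with "pixels" (400x640x3 uint8, red, green, blue), "intrinsics" (3x3 intrinsics, pixels), "world_to_cam" (4x4, takes a point from world to camera coordinates); the wrist camera has in their place "T_tool_cam" (4x4, takes a point from camera to tool coordinates, whose origin is the TCP and whose axes are the flange's). Camera axes: x right, y down, z forward; pixel columns grow to the right and rows downward; lengths in m; the calibration is good to about 2 mm. A picture is of the moment at which its call begins: read the wrist's pose just before it. There is no depth.
- bot.sign_off(): hands the job in; it is judged then, once.
The state is a dict: "time_s": time; "joints": joint angles; "joint_vel": joint speeds; "joint_efforts": joint torques, N m; "tool_pos": TCP position; "tool_rot": TCP orientation; "wrist_force": force on the tool from outside, world axes, zero at the start; "ft_torque": the same for the moment, N m; "width": finger opening in m; "finger_force": force on a finger pad.
Only numpy, scipy, OpenCV 4.12 (cv2) and the standard library are available. Lean on these libraries where they do the work, as an engineer would, in place of code of your own. Each camera call takes 0.05 s, during which the arm holds its last target. There are 200 camera calls.

### The job

Get the block heater ready for loading: push its front door shut until it snaps home on its catch, then tap the three lids on top one after the other from the robot's left to its right to find the one that is loose (it gives under the tap; the other two are latched). Lift the loose lid by its tab at least half way to upright and finish holding it there, still gripped or propped by the gripper, for a colleague to load the tubes; leave the bottle, dish and tube rack alone.

Things in the scene. Friction and masses are not known exactly. Their poses are not given: they have to be found in the camera images.
- heater: Cream bench block heater (dry bath) with three wells in a row on top, fixed to the bench: case 200 deep (x) x 360 wide (y) x 110 high. Origin: centre of its underside. Its x axis points from its front to its rear, y along the row to its left side, z up; its front (-x side, 100 from the origin) faces the robot. It stands up to about 0.2 rad askew.
- door (a joint): Angle (rad) of the white door on the right half of the heater's front: 0 = shut, grows as it swings out to the robot (up to 1.3). Panel 152 wide x 90 high x 10 thick, at heights 15 to 105, hinged at its right edge. It turns easily and stays where left; a sprung catch resists from 0.08 rad (some 5 N at the push point), and past 0.03 rad snaps it home to 0 and keeps it there.
- door_hinge (a point): Point on the door's vertical hinge axis, at mid height (60 above the bench), 105 in front of and 165 to the right of the heater's origin. The door's outer face lies 6 in front of this axis when shut.
- door_push (a point): Place to push: on the door's outer face, 115 from the hinge axis along the door, 85 above the bench. It moves with the door; its x axis points through the door from the outer face inwards (the push direction), y along the door to its free edge.
- lid_left (a joint): Opening angle (rad) of the left (heater's +y) lid: 0 = shut, up to 1.3; drops shut if let go. The lids look alike, 110 apart: lilac plate 94 deep x 90 wide x 10 thick, about 120 g, hinged along its rear edge. Two are latched inside and neither lift nor sink. The loose one rides on a spring: pressed, it sinks from about 2 N to its stop 6 mm lower at about 5 N, and springs back.
- lid_left_tab (a point): Centre of the white upright tab near the front edge of the left lid, 12 below the tab's top and 24 above the plate; moves with the lid. Tab 24 long (heater's x) x 12 thick (y) x 36 high; when shut its top is 166 and the plate's top face 130 above the bench. Tap it on top; pinch it here across its 12 mm.
- lid_left_hinge (a point): Middle of the hinge axis (along the heater's y) of the left lid, 120 above the bench; the tab point lies 77 in front and 34 above it when shut.
- lid_middle (a joint): Opening angle (rad) of the middle lid: 0 = shut, up to 1.3; drops shut if let go. The lids look alike, 110 apart: lilac plate 94 deep x 90 wide x 10 thick, about 120 g, hinged along its rear edge. Two are latched inside and neither lift nor sink. The loose one rides on a spring: pressed, it sinks from about 2 N to its stop 6 mm lower at about 5 N, and springs back.
- lid_middle_tab (a point): Centre of the white upright tab near the front edge of the middle lid, 12 below the tab's top and 24 above the plate; moves with the lid. Tab 24 long (heater's x) x 12 thick (y) x 36 high; when shut its top is 166 and the plate's top face 130 above the bench. Tap it on top; pinch it here across its 12 mm.
- lid_middle_hinge (a point): Middle of the hinge axis (along the heater's y) of the middle lid, 120 above the bench; the tab point lies 77 in front and 34 above it when shut.
- lid_right (a joint): Opening angle (rad) of the right (heater's -y) lid: 0 = shut, up to 1.3; drops shut if let go. The lids look alike, 110 apart: lilac plate 94 deep x 90 wide x 10 thick, about 120 g, hinged along its rear edge. Two are latched inside and neither lift nor sink. The loose one rides on a spring: pressed, it sinks from about 2 N to its stop 6 mm lower at about 5 N, and springs back.
- lid_right_tab (a point): Centre of the white upright tab near the front edge of the right lid, 12 below the tab's top and 24 above the plate; moves with the lid. Tab 24 long (heater's x) x 12 thick (y) x 36 high; when shut its top is 166 and the plate's top face 130 above the bench. Tap it on top; pinch it here across its 12 mm.
- lid_right_hinge (a point): Middle of the hinge axis (along the heater's y) of the right lid, 120 above the bench; the tab point lies 77 in front and 34 above it when shut.
- bottle: Clear reagent bottle with a white cap, 68 diameter x 150 high, upright, to the left of the heater. Origin: centre of its underside. Bystander.
- dish: Clear round culture dish, 90 diameter x 15 high, on the bench in front of the heater's left half. Origin: centre of its underside. Bystander.
- rack: Blue tube rack 120 x 80 x 45 high, to the right of the heater. Origin: centre of its underside. Bystander.

How it is judged:
By the outcome, as a careful person would: the job done as asked, in the order asked, and still so for the second after the job is handed in, while the arm keeps its last pose, push and grip.
It also fails if it takes over 61 s, if anything falls off the work surface, if the arm or the gripper's body presses on something with over 40 N, if the wrist force passes 120 N, or if a joint passes its speed limit or range.

## Working session

There is one attempt and no reset: what is moved stays moved. The work goes in short steps, Python scripts to look and compute and a tool call to move; the robot and the scene stay as the last step left them, time stands still between calls to the robot, and variables do not carry over. Pictures are saved under pics/ and viewed, at most 10 in all, crops included, and the job is handed in when it is done.

Besides the shell and the picture viewer there is one more tool, called as name(argument=value, ...) on one line, values as JSON. drive_tool: Moves the arm, as the interface text tells. Its arguments: {"type":"object","properties":{"steps":{"type":"array"},"grip_force":{"type":"number"}},"required":["steps"]}

```bash
mkdir -p pics; python3 - <<'E'
from rig import bot
import cv2,numpy as np
s=bot.observe();print(s)
for n in("scene","top"):
    c=bot.camera(n);cv2.imwrite(f"pics/{n}0.png",c["pixels"][:,:,::-1]);np.savez(f"{n}0.npz",**{k:v for k,v in c.items()})
    print(n,c["intrinsics"],c["world_to_cam"])
E
```

```text
{'time_s': 0.0, 'joints': array([-1.32931000e+00,  1.81522288e-01,  1.60799723e+00, -5.41306379e-06,
        1.35379043e+00, -2.06286032e-01]), 'joint_vel': array([ 7.11750539e-04, -2.46047183e-03,  1.64526089e-03,  5.33833814e-04,
        6.85279087e-05, -1.71186055e-03]), 'joint_efforts': array([-9.31506220e-04, -4.33878386e+01, -3.41848111e+01,  7.00484309e-02,
        3.85564961e-02, -1.13473868e-04]), 'tool_pos': array([ 0.24884889, -0.51779966,  0.25182587]), 'tool_rot': array([-3.06151030e+00, -6.97118502e-01,  5.57444777e-05]), 'wrist_force': array([-0.07013075,  0.23175807, -0.72860732]), 'ft_torque': array([ 0.03248721,  0.03015598, -0.02666271]), 'finger_force': 0.0, 'width': 0.0880397497925828}
scene [[363.14273035   0.         318.29228263]
 [  0.         363.14273035 200.39058472]
 [  0.           0.           1.        ]] [[-0.75747588  0.65259102 -0.01884808  0.46814793]
 [ 0.39006937  0.42923382 -0.81461906 -0.11664952]
 [-0.52352285 -0.62440635 -0.57969003  1.41114501]
 [ 0.          0.          0.          1.        ]]
top [[385.50558669   0.         318.19804414]
 [  0.         385.50558669 195.93203096]
 [  0.           0.           1.        ]] [[ 0.01536452 -0.99982073  0.01106491 -0.03476526]
 [-0.99009237 -0.0167579  -0.13941406  0.59305776]
 [ 0.1395745  -0.00881325 -0.99017235  1.09243095]
 [ 0.          0.          0.          1.        ]]
```

View pics/top0.png

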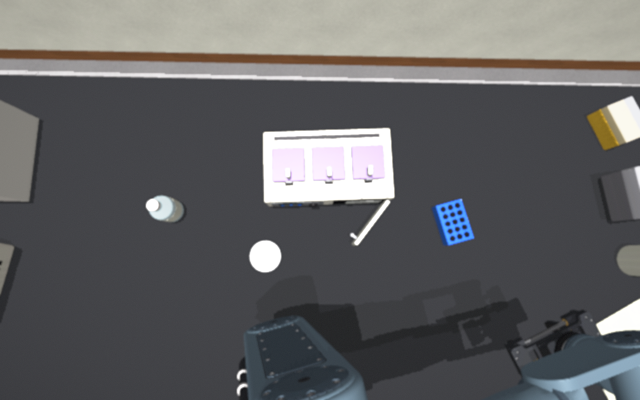

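View pics/scene0.png

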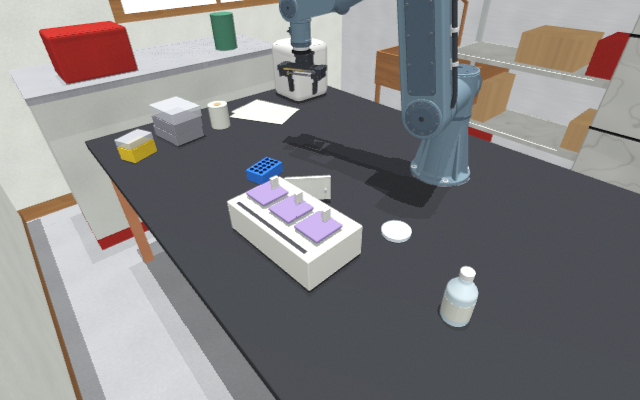

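The top view shows the heater at about (263–393, 130–205) px and the open door running from (388,202) to (356,243). I'll enlarge both views.

```bash
python3 - <<'E'
import cv2
a=cv2.imread("pics/top0.png")[120:260,245:405];b=cv2.imread("pics/scene0.png")[165:285,220:370]
cv2.imwrite("pics/topc.png",cv2.resize(a,None,fx=4,fy=4,interpolation=cv2.INTER_CUBIC))
cv2.imwrite("pics/scenec.png",cv2.resize(b,None,fx=5,fy=5,interpolation=cv2.INTER_CUBIC))
E
```

```text
(no output)
```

View pics/topc.png

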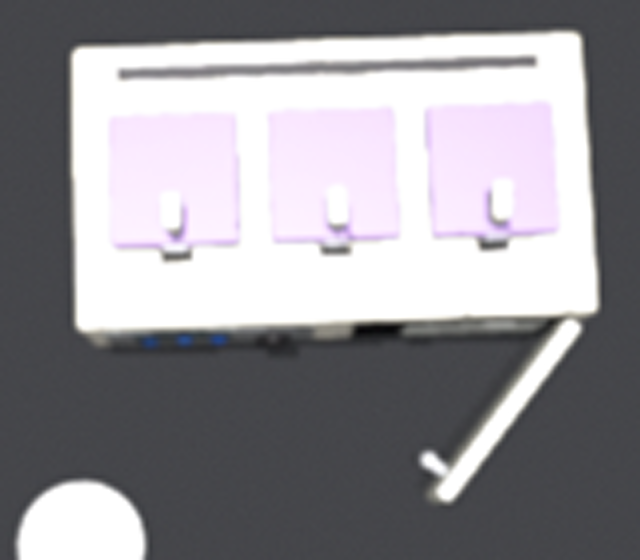

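View pics/scenec.png

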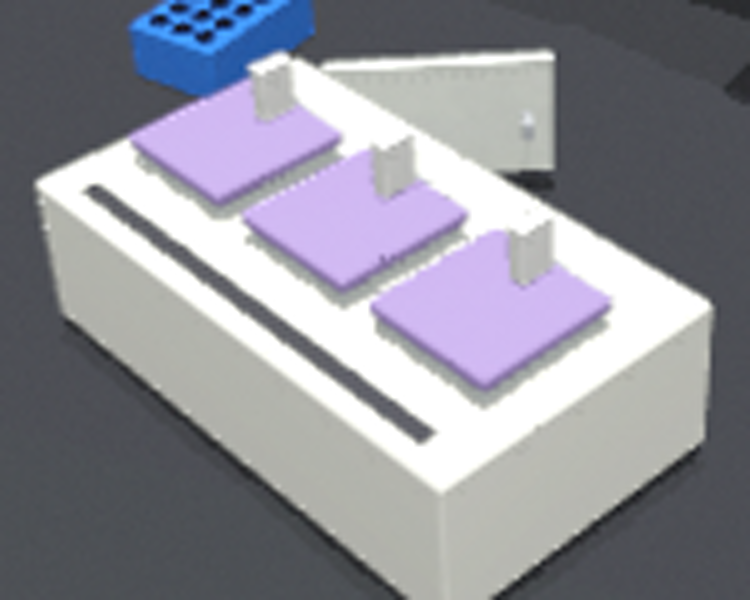

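In the enlarged crops the four top-face corners, the lid plates and the door's top edge are clear. The door's free end is at crop (447,495). I'll fit the pose from these.

```bash
cat > fit.py <<'E'
import numpy as np
from scipy.optimize import least_squares
cam={n:np.load(f"{n}0.npz") for n in("top","scene")}
def proj(n,P):
    T=cam[n]["world_to_cam"];q=cam[n]["intrinsics"]@(T[:3,:3]@P+T[:3,3]);return q[:2]/q[2]
def w(p,P):
    c,s=np.cos(p[2]),np.sin(p[2]);return np.array([p[0]+c*P[0]-s*P[1],p[1]+s*P[0]+c*P[1],P[2]])
tp=lambda u,v:np.array([245+(u+.5)/4-.5,120+(v+.5)/4-.5])
sp=lambda u,v:np.array([220+(u+.5)/5-.5,165+(v+.5)/5-.5])
C=[("top",tp(74,48),(.1,.18,.11)),("top",tp(581,34),(.1,-.18,.11)),("top",tp(597,312),(-.1,-.18,.11)),("top",tp(79,331),(-.1,.18,.11)),
("scene",sp(38,185),(.1,-.18,.11)),("scene",sp(440,490),(.1,.18,.11)),("scene",sp(712,303),(-.1,.18,.11))]
L=[("top",tp(*a),(dx,y,.13)) for a,dx,y in [((110,117),0,.155),((235,113),0,.065),((113,245),-.094,.155),((238,243),-.094,.065),((268,110),0,.045),((395,108),0,-.045),((275,241),-.094,.045),((400,237),-.094,-.045),((426,106),0,-.065),((551,102),0,-.155),((435,236),-.094,-.065),((557,231),-.094,-.155)]]
L+=[("scene",sp(*a),(dx,y,.13)) for a,dx,y in [((485,385),0,.155),((610,298),-.094,.155),((372,308),0,.065),((343,288),0,.045),((466,215),-.094,.045),((245,215),0,-.045),((220,200),0,-.065),((132,142),0,-.155)]]
def door(a,r,o,z): # along-door r from hinge, offset o outward
    return np.array([-.105-r*np.sin(a)-o*np.cos(a),-.165+r*np.cos(a)-o*np.sin(a),z])
def res(p):
    e=[proj(n,w(p,np.array(P)))-u for n,u,P in C]
    e+=[proj(n,w(p,np.array(P)+[p[3],0,0]))-u for n,u,P in L]
    e+=[proj("top",w(p,door(p[4],.152,.001,.105)))-tp(447,497)]
    return np.ravel(e)
r=least_squares(res,[.7,0,0,.05,.9],loss="soft_l1");p=r.x
if __name__=="__main__":
    print(p);print(res(p).reshape(-1,2).round(1).tolist())
    hx=p[3]
    for y in(.11,0,-.11):print("tab",w(p,(hx-.077,y,.154)))
    print("hinge",w(p,(-.105,-.165,.06)))
    for a in(p[4],.6,.3,.08,0):print(a,"push",w(p,door(a,.115,.006,.085)))
    print("tab top px check",[ (proj("top",w(p,(hx-.077,y,.166)))-[245,120])*4 for y in(.11,0,-.11)])
    print([ (proj("scene",w(p,(hx-.077,y,.166)))-[220,165])*5 for y in(.11,0,-.11)])
E
python3 fit.py
```

```text
[ 0.67318199 -0.05006549  0.05016565  0.04684698  0.88440227]
[[-0.3, 0.2], [-0.1, -0.1], [0.3, 0.1], [-0.5, -0.3], [-0.9, -0.4], [0.3, 0.7], [1.0, 0.3], [-0.9, -0.9], [0.5, -0.9], [-1.0, 0.7], [0.8, 0.2], [-0.5, -0.3], [0.3, -0.8], [-1.1, 0.4], [0.6, 0.4], [-0.2, -0.6], [1.0, -0.6], [-0.9, 0.4], [1.5, 0.6], [0.1, -0.2], [1.3, 0.2], [-0.9, -1.2], [-0.0, -0.6], [1.3, -0.9], [-1.0, -0.3], [-0.3, -0.2], [-0.8, -1.2], [-0.1, 0.2]]
tab [0.63755099 0.05828411 0.154     ]
tab [ 0.6430669 -0.0515775  0.154    ]
tab [ 0.64858281 -0.16143912  0.154     ]
hinge [ 0.57658795 -0.2201231   0.06      ]
0.8844022689916465 push [ 0.48052357 -0.15662006  0.085     ]
0.6 push [ 0.50220044 -0.1322169   0.085     ]
0.3 push [ 0.53150091 -0.11416009  0.085     ]
0.08 push [ 0.55571189 -0.10687474  0.085     ]
0 push [ 0.56482886 -0.10556864  0.085     ]
tab top px check [array([169.30339035, 209.22870598]), array([335.98175764, 203.90774423]), array([502.09207854, 198.60491651])]
[array([530.14023212, 218.90858638]), array([391.28782854, 135.31051119]), array([269.39195546,  61.92135766])]
```

drive_tool(steps=[0,0,0,0.95,0,0,0,0,0.95,0,0,0,0,0.95,0,0.585,-0.98,0,0,0,0.585,-0.98,0,0,0,0.585,-0.98,0,0,0,0.585,-0.98,0,0,0,0.585,-0.98,0,0,0,0.585,-0.98,0,0,0,0.585,-0.98,0,0,0,0.585,-0.98,0,0,0,0.585,-0.98,0,0,0,0.585,-0.98,0,0,0,0.585,-0.98,0,0,0,0.585,-0.98,0,0,0,0,0,0,0,0])

```text
time_s: 1.7
tool_pos: [0.4103, -0.2133, 0.2524]
tool_rot: [-3.139, -0.084, 0.0]
wrist_force: [-0.5, -0.7, -0.3]
width: 0.0008
finger_force: 0.0
```

drive_tool(steps=[0,0,0.955,0,0,0,0,0.955,0,0,0,0,0.955,0,0,0,0,0.955,0,0,0,0,0.955,0,0,0,0,0.955,0,0,0,0,0.955,0,0,0.59,-0.4,0,0,0,0.59,-0.4,0,0,0,0.59,-0.4,0,0,0,0.59,-0.4,0,0,0,0.59,-0.4,0,0,0,0.59,-0.4,0,0,0,0.59,-0.4,0,0,0,0.4,-0.3,0,0,0,0,0,0,0,0])

```text
time_s: 3.3
tool_pos: [0.5195, -0.1327, 0.0855]
tool_rot: [3.141, 0.08, 0.0]
wrist_force: [-0.3, -1.1, 0.1]
width: 0.0007
finger_force: 0.0
```

```bash
python3 - <<'E'
from rig import bot
import cv2
a=bot.camera("top")["pixels"][120:260,245:405,::-1]
cv2.imwrite("pics/top1.png",cv2.resize(a,None,fx=4,fy=4,interpolation=cv2.INTER_CUBIC))
s=bot.observe();print(s["tool_pos"],s["wrist_force"])
E
```

```text
[ 0.518854   -0.13298465  0.08535293] [-0.09669389 -0.27551673  0.58505763]
```

View pics/top1.png

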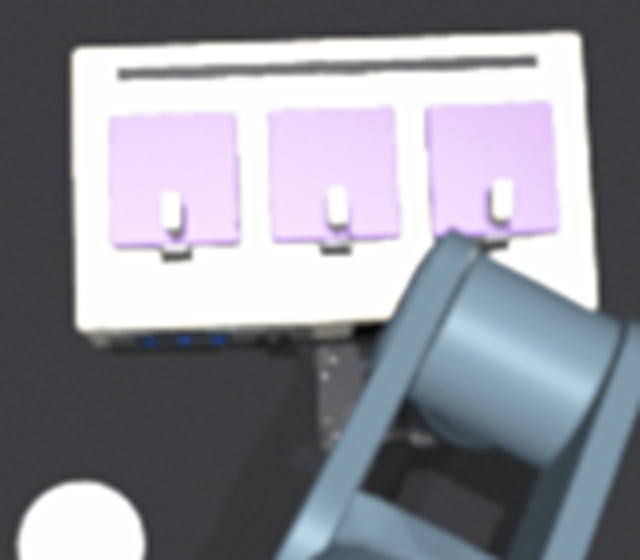

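The arm hides the door in this view, with only the gripper body visible at about (330,390). I'll finish the push slowly by force.

drive_tool(steps=[0.35,-0.35,0,0,0,0.35,-0.35,0,0,0,0.35,-0.3,0,0,0,0.12,0,0,0,0,0.12,0,0,0,0])

```text
time_s: 3.85
tool_pos: [0.547, -0.1049, 0.0852]
tool_rot: [-3.138, -0.082, 0.013]
wrist_force: [-15.0, 2.3, 12.3]
width: 0.0003
finger_force: 7.2
```

drive_tool(steps=[0.1,0,0,0,0])

```text
time_s: 3.95
tool_pos: [0.5504, -0.1047, 0.0851]
tool_rot: [-3.138, -0.08, 0.009]
wrist_force: [-5.9, 3.6, 3.0]
width: 0.0004
finger_force: 2.6
```

drive_tool(steps=[0.1,0,0,0,0])

```text
time_s: 4.05
tool_pos: [0.5541, -0.105, 0.0851]
tool_rot: [-3.139, -0.079, 0.004]
wrist_force: [-0.5, 0.6, -0.2]
width: 0.0
finger_force: 0.4
```

drive_tool(steps=[0.1,0,0,0,0])

```text
time_s: 4.15
tool_pos: [0.5556, -0.1051, 0.0851]
tool_rot: [-3.139, -0.08, 0.008]
wrist_force: [-16.0, 0.6, 11.8]
width: 0.0005
finger_force: 8.6
```

The force built up, dropped, then rose again at x=0.5556, which is the shut position. That fits the snap. Next I back off and move above the left tab.

drive_tool(steps=[-0.8,0,0,0,0,-0.8,0,0,0,0,0,0,-0.95,0,0,0,0,-0.95,0,0,0,0,-0.95,0,0,0,0,-0.95,0,0,0,0,-0.95,0,0,0,0,-0.95,0,0,0.744,-0.906,0,0,0,0.744,-0.906,0,0,0,0.744,-0.906,0,0,0,0.744,-0.906,0,0,0,0.744,-0.906,0,0,0,0.744,-0.906,0,0,0,0.744,-0.906,0,0,0,0,0,0,0,0,0,0,0,0,0])

```text
time_s: 5.85
tool_pos: [0.6397, 0.0574, 0.2278]
tool_rot: [3.14, 0.081, -0.0]
wrist_force: [0.5, -0.1, 0.5]
width: 0.0004
finger_force: 0.0
```

```bash
python3 - <<'E'
from rig import bot
import cv2,numpy as np
s=bot.observe();print(s["tool_pos"],s["tool_rot"],s["wrist_force"])
a=bot.camera("top")["pixels"][120:260,245:405,::-1];w=bot.camera("wrist");print(w["T_tool_cam"].round(3).tolist())
b=np.hstack([cv2.resize(a,(400,350)),cv2.resize(np.ascontiguousarray(w["pixels"][:,:,::-1]),(400,250))[:, :].copy() if 0 else np.vstack([cv2.resize(w["pixels"][:,:,::-1],(400,250)),np.zeros((100,400,3),np.uint8)])])
cv2.imwrite("pics/c2.png",b)
E
```

```text
[0.63967401 0.05737939 0.22782407] [ 3.14025750e+00  8.06269605e-02 -1.67275105e-04] [ 0.48435276 -0.14266003  0.46866161]
[[0.001, -0.965, -0.261, 0.068], [1.0, 0.0, 0.001, 0.0], [-0.0, -0.261, 0.965, -0.132], [0.0, 0.0, 0.0, 1.0]]
```

View pics/c2.png

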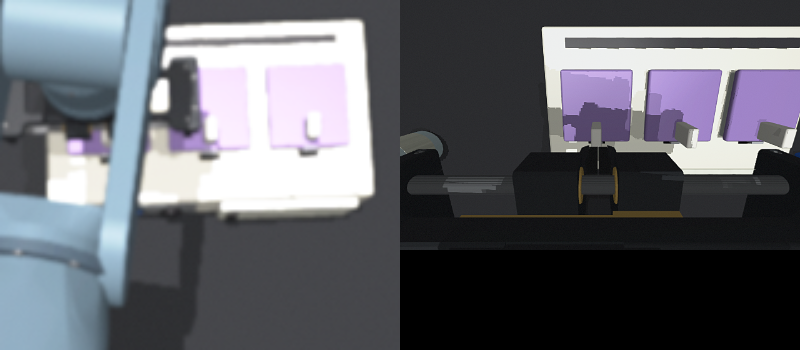

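The door now lies flush along the front edge, from (220,205) to (358,205), and the left tab sits under the closed fingers at about (597,135). Now I tap the left lid.

drive_tool(steps=[-0.08,0,0.9,0,0,0,0,0.8,0,0,0,0,0.08,0,0])

```text
time_s: 6.25
tool_pos: [0.6354, 0.0558, 0.1809]
tool_rot: [-3.14, -0.076, 0.008]
wrist_force: [-0.3, -0.1, -0.1]
width: 0.0003
finger_force: 0.0
```

drive_tool(steps=[0,0,0.08,0,0])

```text
time_s: 6.35
tool_pos: [0.6373, 0.056, 0.1817]
tool_rot: [3.141, 0.077, -0.001]
wrist_force: [0.5, -1.0, 0.4]
width: 0.0002
finger_force: 0.0
```

drive_tool(steps=[0,0,0.08,0,0])

```text
time_s: 6.45
tool_pos: [0.6382, 0.0562, 0.1809]
tool_rot: [3.14, 0.077, 0.003]
wrist_force: [-0.4, 0.8, -0.3]
width: 0.0006
finger_force: 0.0
```

drive_tool(steps=[0,0,0.06,0,0])

```text
time_s: 6.55
tool_pos: [0.6382, 0.0564, 0.1795]
tool_rot: [3.14, 0.078, 0.003]
wrist_force: [-0.9, -0.7, 2.1]
width: 0.0005
finger_force: 1.2
```

drive_tool(steps=[0,0,0.06,0,0])

```text
time_s: 6.65
tool_pos: [0.6381, 0.0564, 0.1779]
tool_rot: [3.14, 0.078, 0.003]
wrist_force: [-1.3, -1.1, 2.9]
width: -0.0
finger_force: 1.6
```

drive_tool(steps=[0,0,0.06,0,0])

```text
time_s: 6.75
tool_pos: [0.6382, 0.0565, 0.1761]
tool_rot: [3.14, 0.078, 0.003]
wrist_force: [0.0, -2.3, 3.6]
width: 0.0003
finger_force: 1.9
```

drive_tool(steps=[0,0,0,0,0])

```text
time_s: 6.85
tool_pos: [0.6381, 0.0565, 0.1758]
tool_rot: [3.14, 0.078, 0.003]
wrist_force: [-0.0, -2.8, 3.7]
width: 0.0005
finger_force: 2.0
```

The left lid gives like a spring. I'll press on to its stop, then tap the others as asked.

drive_tool(steps=[0,0,0.08,0,0,0,0,0.06,0,0,0,0,0,0,0])

```text
time_s: 7.15
tool_pos: [0.6382, 0.0565, 0.1741]
tool_rot: [3.14, 0.078, 0.003]
wrist_force: [-5.1, -2.8, 15.6]
width: 0.0006
finger_force: 7.5
```

drive_tool(steps=[0,0,-0.6,0,0,0,0,-0.6,0,0,0,0.86,0,0,0,0,0.86,0,0,0,0,0.86,0,0,0,0,0.86,0,0,0,0,0.86,0,0,0,0,0,0,0,0,0,0,0.4,0,0,0,0,0.3,0,0,0,0,0,0,0])

```text
time_s: 8.25
tool_pos: [0.6416, -0.049, 0.1818]
tool_rot: [-3.139, -0.08, 0.006]
wrist_force: [-0.5, 0.0, 0.3]
width: 0.0005
finger_force: 0.0
```

drive_tool(steps=[0,0,0.08,0,0,0,0,0.06,0,0])

```text
time_s: 8.45
tool_pos: [0.6429, -0.0499, 0.1805]
tool_rot: [-3.141, -0.08, -0.0]
wrist_force: [-1.1, -0.1, 0.8]
width: 0.0005
finger_force: 0.0
```

drive_tool(steps=[0,0,0.06,0,0])

```text
time_s: 8.55
tool_pos: [0.643, -0.0501, 0.18]
tool_rot: [-3.14, -0.079, -0.0]
wrist_force: [-5.6, 2.2, 11.6]
width: 0.0004
finger_force: 5.5
```

drive_tool(steps=[0,0,0.06,0,0])

```text
time_s: 8.65
tool_pos: [0.643, -0.0501, 0.1799]
tool_rot: [-3.141, -0.079, -0.001]
wrist_force: [-9.8, 2.2, 18.2]
width: 0.0009
finger_force: 9.2
```

The middle lid is rigid, at 18 N without sinking, so it is latched. Next is the right lid.

drive_tool(steps=[0,0,-0.6,0,0,0,0,-0.4,0,0,0,0.88,0,0,0,0,0.88,0,0,0,0,0.88,0,0,0,0,0.88,0,0,0,0,0.88,0,0,0,0,0,0,0,0,0,0,0.4,0,0,0,0,0.3,0,0,0,0,0,0,0])

```text
time_s: 9.75
tool_pos: [0.6473, -0.1588, 0.1829]
tool_rot: [-3.139, -0.08, 0.005]
wrist_force: [-0.2, -0.2, 0.2]
width: 0.0002
finger_force: 0.0
```

drive_tool(steps=[0,0,0.08,0,0,0,0,0.06,0,0])

```text
time_s: 9.95
tool_pos: [0.6485, -0.1598, 0.1816]
tool_rot: [3.141, 0.08, 0.0]
wrist_force: [0.5, 0.2, -0.8]
width: 0.0005
finger_force: 0.0
```

drive_tool(steps=[0,0,0.06,0,0])

```text
time_s: 10.05
tool_pos: [0.6485, -0.1601, 0.1803]
tool_rot: [3.14, 0.079, 0.001]
wrist_force: [-1.1, 0.6, 3.1]
width: 0.0005
finger_force: 1.2
```

drive_tool(steps=[0,0,0.06,0,0])

```text
time_s: 10.15
tool_pos: [0.6486, -0.1602, 0.18]
tool_rot: [3.14, 0.079, 0.001]
wrist_force: [-5.7, 2.2, 11.3]
width: 0.0001
finger_force: 6.2
```

Only the left lid is loose. I return to it with the fingers opened to 45 mm.

drive_tool(grip_force=15, steps=[0,0,-0.6,0,0,0,0,-0.6,0,0,0,-0.875,0,0,45,0,-0.875,0,0,45,0,-0.875,0,0,45,0,-0.875,0,0,45,0,-0.875,0,0,45,0,-0.875,0,0,45,0,-0.875,0,0,45,0,-0.875,0,0,45,0,-0.875,0,0,45,0,-0.875,0,0,45,0,0,0,0,45,0,0,0,0,45])

```text
time_s: 11.55
tool_pos: [0.6379, 0.0581, 0.2098]
tool_rot: [3.14, 0.08, 0.003]
wrist_force: [0.9, 0.1, 0.5]
width: 0.045
finger_force: 0.0
```

```bash
python3 - <<'E'
from rig import bot
import cv2,numpy as np
s=bot.observe();print(s["tool_pos"],s["tool_rot"],s["width"])
w=bot.camera("wrist")
cv2.imwrite("pics/w3.png",w["pixels"][:,:,::-1])
from scipy.spatial.transform import Rotation as R
import fit
T=w["T_tool_cam"];Rt=R.from_rotvec(s["tool_rot"]).as_matrix()
def pr(P):
    q=Rt.T@(P-s["tool_pos"]);c=T[:3,:3].T@(q-T[:3,3]);c=w["intrinsics"]@c;return c[:2]/c[2]
for dx in(-.089,-.065):
  for y in(.104,.116):print(dx,y,pr(fit.w(fit.p,(fit.p[3]+dx,y,.166))))
E
```

```text
[0.63794043 0.05811482 0.20980523] [3.13994838e+00 7.99041754e-02 2.67861430e-03] 0.044962003825797826
-0.089 0.104 [324.42101315 249.0505948 ]
-0.089 0.116 [306.24786414 249.03760498]
-0.065 0.104 [324.73292991 214.36941778]
-0.065 0.116 [305.94603744 214.35291362]
```

View pics/w3.png

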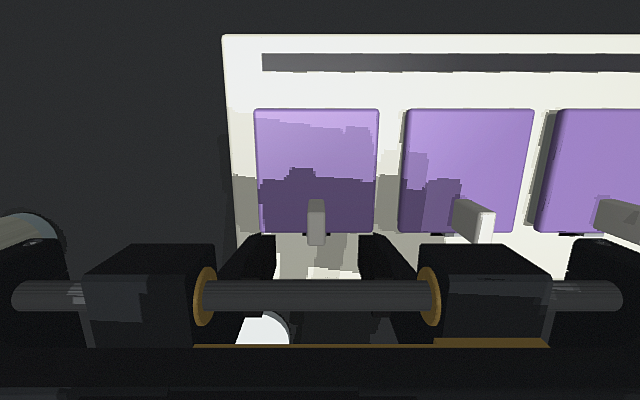

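The left tab's top spans about (307–326, 212–245), which matches the prediction of 306–325 and 214–249, and it is centred between the open fingers. Now I descend and pinch.

drive_tool(steps=[0,0,0.9,0,45,0,0,0.9,0,45,0,0,0.6,0,45,0,0,0,0,45,0,0,0,0,8,0,0,0,0,4,0,0,0,0,4,0,0,0,0,4,0,0,0,0,4], grip_force=15)

```text
time_s: 12.5
tool_pos: [0.6378, 0.0587, 0.1494]
tool_rot: [-3.14, -0.079, -0.002]
wrist_force: [-0.2, 1.1, 2.0]
width: 0.0119
finger_force: 15.0
```

drive_tool(steps=[0.152,0,-0.3,0,4,0,0,0,0,4,0.18,0,-0.284,0,4,0,0,0,0,4,0.208,0,-0.268,0,4,0,0,0,0,4,0.232,0,-0.24,0,4,0,0,0,0,4,0.256,0,-0.22,0,4,0,0,0,0,4])

```text
time_s: 13.5
tool_pos: [0.6629, 0.0598, 0.1822]
tool_rot: [-3.14, -0.079, 0.002]
wrist_force: [-5.1, 3.2, 2.3]
width: 0.0121
finger_force: 15.0
```

drive_tool(steps=[0.276,0,-0.192,0,4,0,0,0,0,4,0.296,0,-0.16,0,4,0,0,0,0,4,0.31,0,-0.134,0,4,0,0,0,0,4,0.322,0,-0.102,0,4,0,0,0,0,4,0.328,0,-0.068,0,4,0,0,0,0,4,0,0,0,0,4,0,0,0,0,4])

```text
time_s: 14.7
tool_pos: [0.7015, 0.0616, 0.1981]
tool_rot: [-3.14, -0.079, -0.002]
wrist_force: [-1.3, 5.4, 1.9]
width: 0.0115
finger_force: 15.0
```

```bash
python3 - <<'E'
from rig import bot
import cv2,numpy as np
s=bot.observe();print(s["tool_pos"],s["wrist_force"],s["width"],s["finger_force"])
a=bot.camera("scene")["pixels"][120:285,200:400,::-1]
cv2.imwrite("pics/s4.png",cv2.resize(a,(700,577),interpolation=cv2.INTER_CUBIC))
E
```

```text
[0.70150399 0.061619   0.19810632] [-1.32357341  5.44392016  1.92227569] 0.011537616536057851 15.000250315060839
```

View pics/s4.png

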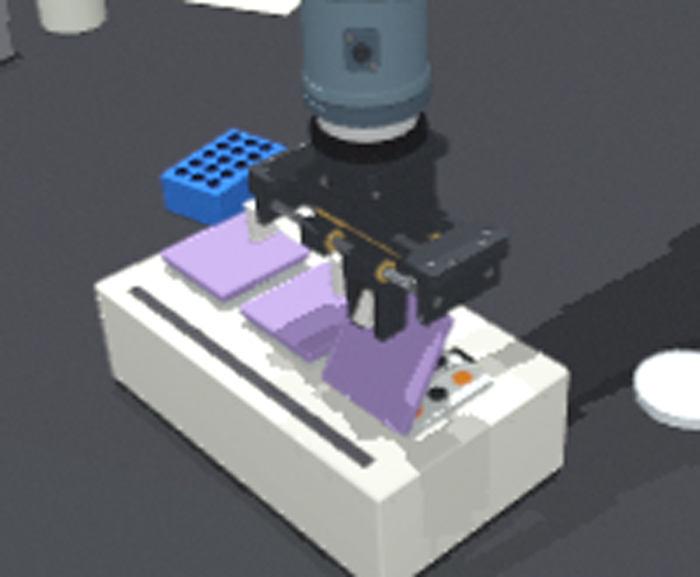

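The left lid stands at roughly 1 rad, around (390,370), gripped by its tab with the wells visible. The other two lids are shut and the dish and rack look undisturbed. I'm handing in.

```bash
python3 -c "
from rig import bot
print(bot.sign_off())"
```

```text
the job is handed in; nothing more can be done
None
```

I pushed the door shut onto its catch and tapped the lids left to right. The left lid was the loose one; it is lifted to about 1 rad and still gripped by its tab, and I handed the job in at about 15 s with no verdict returned.

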